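# Put the funnel away and stopper the flask

## Robot

A 6-joint arm with a two-finger parallel gripper is mounted at the origin on the work surface. World frame = base frame: x ahead of the robot, y to its left, z up, the work surface at z = 0. Lengths are in mm, angles in rad, forces in N, time in s.
With the tool pointing down it reaches from about 250 to 775 mm from the base axis. Payload 4 kg.
Tool frame: the origin (TCP) lies at the very end of the fingers, on their centre line; the grasp point (between the pads) lies 19 mm behind it (ctrl.grip_depth is the distance from the TCP to the grasp point, in mm); z points along the fingers, y is the line along which they close (so a half turn about z gives the same grasp; the last joint's range is limited). The gripper opens to 85 mm and grips with 20 to 120 N. Pads are 22 mm wide; open, the fingers measure 114 mm over their backs; the gripper's body (76 mm by 85 mm) begins 54 mm behind the grasp point. The pads swing forward as they close: fully open they stand 13 mm farther back than shut.
Start: joints at [-1.441, 0.087, 1.371, -0, 1.684, -0.103], TCP at [126.882, -535.181, 231.341] pointing down, gripper open.
Joint ranges: [-3.1, 3.1], [-0.76, 2.03], [0.27, 2.55], [-1.08, 4.22], [0.17, 2.65], [-2.57, 2.57]. Speed limits (rad/s): [2.79, 2.79, 3.14, 3.14, 3.14, 3.14].

## Interface

Orientations are given as [roll, pitch, yaw] about the fixed x, y, z axes, in that order (R = Rz(yaw) Ry(pitch) Rx(roll)).
In Python, from rig import ctrl gives the robot as it stands.
- The arm moves only by the tool move_arm, never from a script. Its argument "motion" is a list of rows, each a list of 3 entries, a list of its own where there are three numbers: the finger opening in mm, from 0 to 85.4, then the shift along the tool's x, y, z in mm, then the turn about the tool's z in rad. In form: [[fingers, [dx, dy, dz], twist], ...]. A call has 1 to 12 rows; each row shifts and turns the commanded pose from where the row before left it, along the tool's axes as they then stand; what a row does not reach is not made up. A row lasts 1/12 s, in which the tool goes at most 41.7 mm and 7.16 degrees, less where a joint would pass 70% of its speed; a pose out of reach is approached as far as the arm can. A call with a gripper value outside its range is refused whole. The fingers move at their own pace and stop on an object; the grip force is fixed at half the most. Time passes only in rows, so rows that do not move let the fingers close. It gives the time, the measured TCP pose, the force, the opening and the grip force at its end, in the units of the state.
- ctrl.get_state(): the state, without advancing time (a new reading comes with each control period).
- ctrl.capture(name): name is "side" or "top" or "wrist"; returns a dict with "frame" (480x640x3 uint8, red, green, blue), "mtx" (3x3 intrinsics, pixels), "extrinsics" (4x4, takes a point from camera to world coordinates). Camera axes: x right, y down, z forward; pixel columns grow to the right and rows downward; lengths in mm; the calibration is good to about 2 mm. A picture is of the moment at which its call begins. There is no depth.
- ctrl.finish_job(): hands the job in; it is judged then, once.
The state is a dict: "t": time; "joint_pos": joint angles; "joint_vel": joint speeds; "joint_torque": joint torques, N m; "eef_pos": TCP position; "tcp_rot": TCP orientation; "wrist_force": force on the tool from outside, world axes, zero at the start; "torque": the same for the moment, N m; "finger_gap": finger opening in mm; "grip_force": force on a finger pad.
Only numpy, scipy, OpenCV 4.12 (cv2) and the standard library are available. Lean on these libraries where they do the work, as an engineer would, in place of code of your own. Each camera call takes 0.05 s, during which the arm holds its last target. There are 200 camera calls.

## Task

Close up the flask that still has the metal funnel standing in its neck. Put the funnel upright and fully home in its own slot in the wooden rack (the wide hole), and gently set the big stopper that stands on the bench upright and fully home in the flask's neck. Leave the flask standing where it is and leave everything else alone.

Things in the scene. Friction and masses are not known exactly. Their poses are not given: they have to be found in the camera images.
- flask: Loose, empty, greenish glass flask of 0.8 kg, 140 mm tall: round body 104 mm across up to 78 mm high, sloping in to an upright neck 56 mm across outside, 47 mm inside, from 95 mm to 140 mm. Origin at the centre of its underside, z up. It stands on the bench and starts with the funnel in its neck.
- flask_mouth (a point): Centre of the flask's mouth, level with its rim, 140 mm above its underside.
- funnel: Grey metal funnel, 90 mm tall, 0.15 kg: upright round open bowl 56 mm across outside (wall 3 mm) from 45 to 90 mm above its origin; below it a tapered stem, 40 mm across at its top, 30 mm at its foot. The bowl's underside is a shoulder that rests on a hole's rim. Origin at the centre of the stem's foot, z up its axis. Starts upright in the flask's neck. Grip it across the outside of the bowl.
- stopper: Loose big stopper, 96 mm tall, 0.12 kg, upright on the bench: tapered cork plug 40 mm long (36 mm across at its foot, 43 mm at its top), wooden flange 60 mm across from 40 to 46 mm, round knob 32 mm across with upright sides from 56 to 92 mm. Origin at the centre of the plug's foot, z up its axis. Fully home, the flange rests on the flask's rim and the origin is 40 mm below it.
- rack: Fixed light-wood bridge 190 mm long (its y), 90 mm wide (its x), flat top 80 mm above the bench, board 18 mm thick, open beneath. Through the top: a wide hole (47 mm) at its y = -45 mm, empty, for the funnel; a narrow one (30 mm) at y = +45 mm with the small stopper in it; paper labels on its -x edge. Origin at the centre of its underside, on the bench. It may be turned any way round.
- funnel_slot (a point): Centre of the wide hole's mouth, in the rack's top face, 80 mm above the bench. With the funnel fully home its shoulder rests on the rack's top and its origin is 45 mm below this point.
- small_stopper: Loose small stopper of cork and wood, 71 mm tall, flange 40 mm across, knob 22 mm across; stands in the rack's narrow hole, its top 39 mm above the rack's top. Belongs to another bottle: to be left alone. Origin at the centre of its foot.
- jar_a: Bystander: closed jar with a red cap, 66 mm across, 85 mm tall. Origin under its centre.
- jar_b: Bystander: another such closed jar with a red cap, 66 mm across, 85 mm tall. Origin under its centre.
- block_mould: Bystander: dark wooden bowl, upside down, 90 mm across, 56 mm tall. Origin under its centre.
- spatula: Bystander: spatula 200 mm long lying flat on the bench. Origin under its middle.
Mind the look-alikes: they are no part of the job. Of the things like the funnel, leave any that is yellow; of the rest the smaller one is meant. Several things look just like the rack: the one meant starts farthest from the robot's base.

How it is judged (in metres and radians):
At the end, for the whole second after the job is handed in: Funnel upright (0.1 rad) in the rack's wide hole, within 7 mm of centre and 4 mm of fully down; big stopper upright (0.1 rad) in the flask's neck, within 6 mm of centre and 4 mm of fully down; flask upright (0.05 rad) on the bench within 40 mm of its start; all three at rest (horizontal distance between funnel and funnel_slot below 0.007 m and z of funnel in the frame of funnel_slot below -0.041 m and angle between each of funnel, stopper's own z axis and vertical below 0.1 rad and horizontal distance between stopper and flask_mouth below 0.006 m and z of stopper in the frame of flask_mouth below -0.036 m and angle between flask's own z axis and vertical below 0.05 rad and height (world z) of flask below 0.01 m and distance of flask from where it was at the start of the episode below 0.04 m and linear speed of each of funnel, stopper, flask below 0.02 m/s); the robot touches nothing.
It fails at once if the big stopper is slammed or rammed onto the flask (more than 40 N) (contact force between stopper and flask above 40 N).
It fails at once if the flask is tipped by more than 0.25 rad (angle between flask's own z axis and vertical above 0.25 rad).
It fails at once if the small stopper, a jar, the bowl or the spatula is moved by more than 30 mm (distance of any of small_stopper, jar_a, jar_b, block_mould, spatula from where it was at the start of the episode above 0.03 m).
It also fails if it takes over 64 s, if anything falls off the work surface, if the arm or the gripper's body presses on something with over 40 N, if the wrist force passes 120 N, or if a joint passes its speed limit or range.

## Working session

There is one attempt and no reset: what is moved stays moved. The work goes in short steps, Python scripts to look and compute and a tool call to move; the robot and the scene stay as the last step left them, time stands still between calls to the robot, and variables do not carry over. Pictures are saved under pics/ and viewed, at most 10 in all, crops included, and the job is handed in when it is done.

Besides the shell and the picture viewer there is one more tool, called as name([rows], argument=value, ...), one row to a line, values as JSON. move_arm: Moves the arm, as the interface text tells. Its arguments: {"type":"object","properties":{"motion":{"type":"array"}},"required":["motion"]}

```bash
mkdir -p pics; ls
python3 - <<'E'
from rig import ctrl
import cv2,numpy as np
for n in("side","top"):
    c=ctrl.capture(n); cv2.imwrite(f"pics/{n}0.png",c["frame"][:,:,::-1]); np.savez(f"pics/{n}0.npz",**c)
    print(n,c["mtx"].tolist(),np.round(c["extrinsics"],3).tolist())
s=ctrl.get_state();print(s)
E
```

```text
pics
side [[591.5225368290473, 0.0, 317.94185686680095], [0.0, 591.5225368290473, 244.98377587363842], [0.0, 0.0, 1.0]] [[-0.847, -0.254, 0.467, -342.846], [-0.531, 0.441, -0.724, 1270.062], [-0.022, -0.861, -0.508, 988.504], [0.0, 0.0, 0.0, 1.0]]
top [[576.8655268862088, 0.0, 324.9037684324355], [0.0, 576.8655268862088, 236.0383747520338], [0.0, 0.0, 1.0]] [[-0.01, -0.993, 0.122, 307.485], [-1.0, 0.01, -0.001, 22.419], [-0.0, -0.122, -0.993, 1454.314], [0.0, 0.0, 0.0, 1.0]]
{'t': 0.1, 'joint_pos': array([-1.44107947e+00,  8.78984857e-02,  1.37212409e+00, -4.11613630e-05,
        1.68361609e+00, -1.03122674e-01]), 'joint_vel': array([ 0.00262778, -0.00014188, -0.00268814, -0.00019021, -0.00067112,
        0.00089046]), 'joint_torque': array([ 2.40188259e-03, -3.53015792e+01, -3.14217496e+01, -4.37678216e-05,
        7.91234284e-03, -8.85654515e-06]), 'eef_pos': array([ 126.81843239, -534.70777095,  230.23604317]), 'tcp_rot': array([-3.13955330e+00, -1.69924351e-04,  2.32834765e-01]), 'wrist_force': array([-0.08511193, -0.04637607, -0.1623164 ]), 'torque': array([-0.04256516,  0.03791887,  0.00890485]), 'grip_force': 0.0, 'finger_gap': 85.37804816668147}
```

View pics/top0.png

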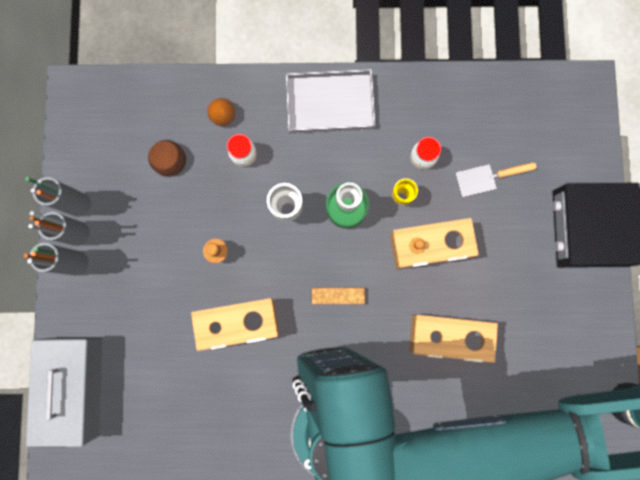

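View pics/side0.png

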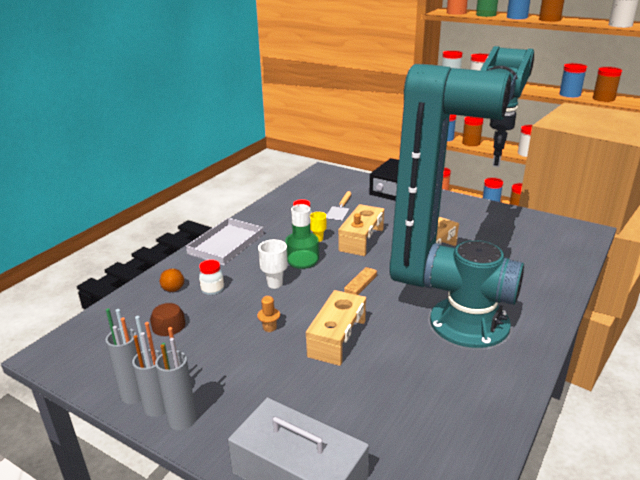

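The top view shows the funnel in the green flask at about (349,196) and the stopper at (215,250). The farthest rack holds the small stopper, and its wide hole is at (454,240). The large grey funnel (285,202), the yellow funnel (405,190) and the two nearer racks are look-alikes. The side view agrees: flask (302,245), stopper (268,312), rack (362,228).

```bash
cat > h.py <<'E'
import numpy as np,cv2
from rig import ctrl
def cap(n,name):
    c=ctrl.capture(n); np.savez(f"pics/{name}.npz",**c); cv2.imwrite(f"pics/{name}.png",c["frame"][:,:,::-1]); return c
def ray(c,uv):
    E=c["extrinsics"]; d=E[:3,:3]@np.linalg.inv(c["mtx"])@np.array([uv[0],uv[1],1.]); return E[:3,3],d/np.linalg.norm(d)
def onplane(c,uv,z):
    o,d=ray(c,uv); return o+d*(z-o[2])/d[2]
def proj(c,p):
    E=c["extrinsics"]; q=c["mtx"]@(E[:3,:3].T@(np.asarray(p)-E[:3,3])); return q[:2]/q[2]
def tri(obs):
    A=np.zeros((3,3));b=np.zeros(3)
    for c,uv in obs:
        o,d=ray(c,uv);P=np.eye(3)-np.outer(d,d);A+=P;b+=P@o
    x=np.linalg.solve(A,b)
    return x,[float(np.linalg.norm((np.eye(3)-np.outer(ray(c,uv)[1],ray(c,uv)[1]))@(x-ray(c,uv)[0]))) for c,uv in obs]
E
python3 - <<'E'
from h import *
t=np.load("pics/top0.npz");s=np.load("pics/side0.npz")
for n,uv,z in(("funnel",(349,194),185),("stopper",(215,246),96),("hole",(454,240),80),("small",(419,243),119),("bigfun",(285,195),150),("yel",(405,187),90),("flask",(348,208),40)): print(n,np.round(onplane(t,uv,z)))
tiles=[]
for c,u,v in((t,350,200),(t,435,240),(t,216,248),(s,302,225),(s,362,228),(s,268,312)):
    im=c["frame"][v-30:v+30,u-44:u+44,::-1]; tiles.append(cv2.resize(im,(264*1,180),interpolation=cv2.INTER_CUBIC))
cv2.imwrite("pics/m.png",np.vstack([np.hstack(tiles[:3]),np.hstack(tiles[3:])]))
E
```

```text
funnel [557. -34. 185.]
stopper [453. 281.  96.]
hole [ 463. -288.   80.]
small [ 453. -198.  119.]
bigfun [563. 112. 150.]
yel [ 592. -173.   90.]
flask [551. -37.  40.]
```

View pics/m.png

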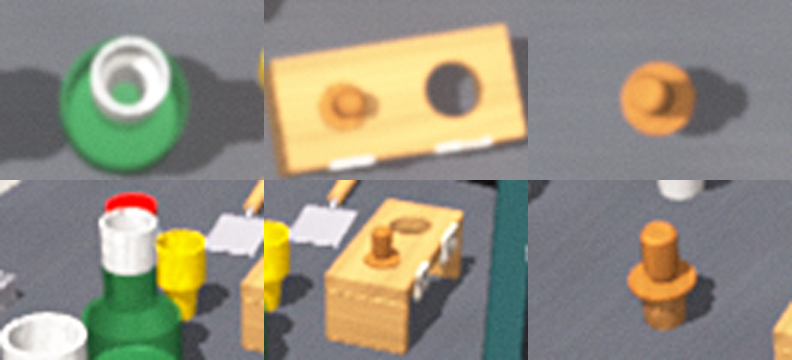

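The crops show a clean funnel rim inside the green flask, the wide hole at the outer end of the rack, and the stopper standing free. Next I'll move the wrist camera over the rack slot.

move_arm([
  [85, [35, -15, -9], 0],
  [85, [35, -15, -9], 0],
  [85, [35, -15, -9], 0],
  [85, [35, -15, -9], 0],
  [85, [35, -15, -9], 0],
  [85, [35, -15, -9], 0],
  [85, [35, -15, -9], 0],
  [85, [35, -15, -9], 0],
  [85, [35, -15, -9], 0],
  [85, [35, -15, -9], 0],
  [85, [34, -13, -9], 0],
  [85, [0, 0, 0], 0],
])

```text
t: 1.1
eef_pos: [467.5, -284.0, 331.2]
tcp_rot: [-3.141, -0.004, 0.241]
wrist_force: [-1.1, 0.4, -0.4]
finger_gap: 85.1
grip_force: 0.0
```

Run:
```python
from h import *
s=ctrl.get_state();print(s["eef_pos"],s["tcp_rot"],s["joint_pos"],s["joint_vel"])
c=cap("wrist","w1");print(np.round(c["extrinsics"],3).tolist(),c["mtx"].tolist())
for p in((463,-288,80),(557,-34,185)):print(proj(c,p))
```

```text
[ 467.50103998 -283.98553326  331.21887194] [-3.14131076 -0.00402636  0.24094005] [-0.65151971  0.08121967  1.18090272  0.00347363  1.87716148  0.67938746] [-0.07922874 -0.02040353  0.05338254 -0.08498888  0.00708298 -0.07116219]
[[0.238, -0.929, -0.283, 540.907], [-0.971, -0.228, -0.07, -266.196], [-0.0, 0.292, -0.956, 473.686], [0.0, 0.0, 0.0, 1.0]] [[419.43186641691335, 0.0, 319.8155692558412], [0.0, 419.43186641691335, 235.3020676285237], [0.0, 0.0, 1.0]]
[322.55396679 195.97829484]
[-44.19165504 -14.45212338]
```

View pics/w1.png

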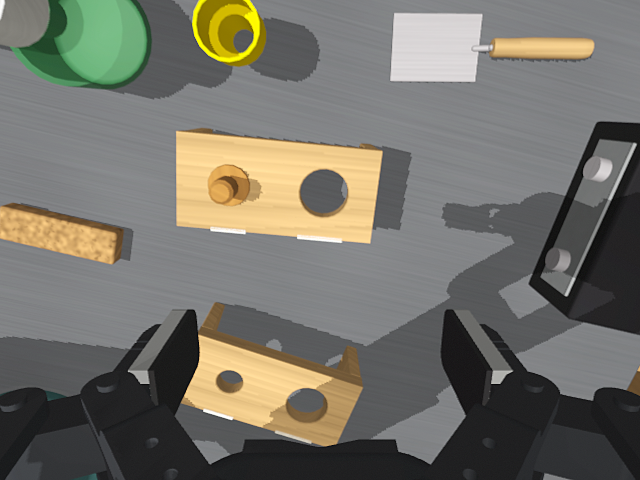

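The wrist view shows the wide hole at (324,193) with the small stopper beside it at (228,186). The yellow funnel is at (230,30).

move_arm([
  [85, [19, -34, -5], 0],
  [85, [19, -34, -5], 0],
  [85, [19, -34, -5], 0],
  [85, [19, -34, -5], 0],
  [85, [19, -34, -5], 0],
  [85, [19, -34, -5], 0],
  [85, [0, 0, 0], 0],
  [85, [0, 0, 0], 0],
  [85, [0, 0, 0], 0],
])

```text
t: 1.9
eef_pos: [526.3, -64.2, 359.6]
tcp_rot: [3.141, 0.002, 0.232]
wrist_force: [0.3, -0.5, 0.1]
finger_gap: 85.1
grip_force: 0.0
```

Run:
```python
from h import *
s=ctrl.get_state();print(s["eef_pos"],s["tcp_rot"])
c=cap("wrist","w2")
for p in((463,-288,80),(557,-34,185),(453,281,96)):print(proj(c,p))
```

```text
[526.29216795 -64.1590252  359.59381004] [3.14118901e+00 1.63520763e-03 2.31868802e-01]
[505.31791677 285.95342813]
[289.62864174 160.05296311]
[-43.70927316 178.58493127]
```

View pics/w2.png

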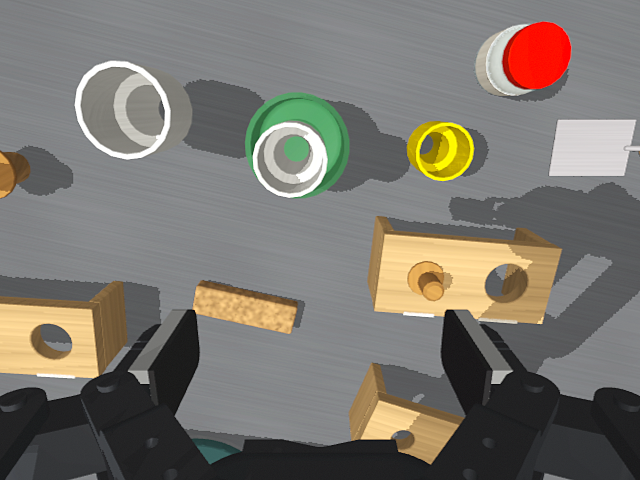

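The funnel rim is a clear white ring at (290,159), and the wide hole is at (506,283). The large funnel is at (124,110). Next, a view nearer the stopper.

move_arm([
  [85, [-6, -37, 3], 0],
  [85, [-6, -37, 3], 0],
  [85, [-6, -37, 3], 0],
  [85, [-6, -37, 3], 0],
  [85, [-6, -37, 3], 0],
  [85, [-6, -37, 3], 0],
  [85, [0, 0, 0], 0],
  [85, [0, 0, 0], 0],
  [85, [0, 0, 0], 0],
])

```text
t: 2.7
eef_pos: [440.9, 143.0, 342.0]
tcp_rot: [3.141, 0.0, 0.231]
wrist_force: [-0.5, -0.2, 1.2]
finger_gap: 84.8
grip_force: 0.0
```

Run:
```python
from h import *
c=cap("wrist","w3")
for p in((463,-288,80),(557,-34,185),(453,281,96)):print(proj(c,p))
```

```text
[731.81504538 260.92911505]
[609.87108034 110.70393642]
[174.21870479 143.25610087]
```

View pics/w3.png

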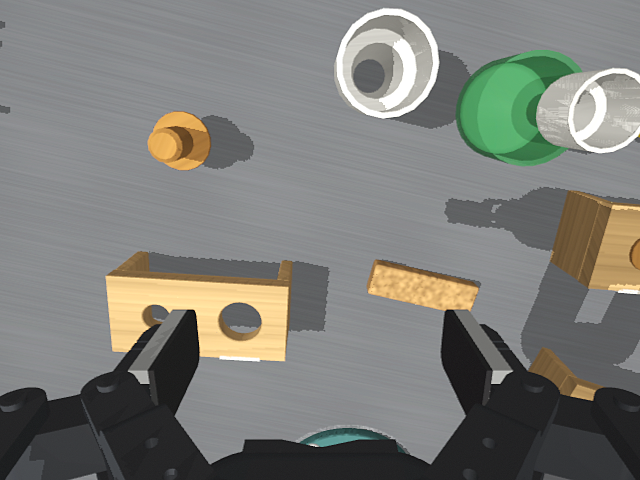

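The stopper's knob top is at (164,145) and its flange is centred at (180,140). The funnel rim is at (607,110).

```bash
cat >> h.py <<'E'
def ell(m,n=1):
    cs,_=cv2.findContours(m.astype(np.uint8),cv2.RETR_EXTERNAL,cv2.CHAIN_APPROX_NONE)
    return [cv2.fitEllipse(cv2.convexHull(k) if len(k)>5 else k) for k in sorted(cs,key=cv2.contourArea)[::-1][:n]]
def roi(c,u,v,r):
    m=np.zeros((480,640),bool); m[max(0,v-r):v+r,max(0,u-r):u+r]=1; return m
E
python3 - <<'E'
from h import *
L=lambda n:dict(np.load(f"pics/{n}.npz"))
w1,w2,w3,t=L("w1"),L("w2"),L("w3"),L("top0")
def hole(c,u,v,r=40):
    hsv=cv2.cvtColor(c["frame"],cv2.COLOR_RGB2HSV); f=c["frame"]
    m=~((hsv[...,1]>70)&(f[...,0]>185))&roi(c,u,v,r)
    n,l=cv2.connectedComponents(m.astype(np.uint8)); return ell(l==l[v,u])[0]
def rim(c,u,v,r,th):
    f=c["frame"].min(2); return ell((f>th)&roi(c,u,v,r))[0]
h1=hole(w1,324,193);h2=hole(w2,506,283);ht=hole(t,454,240,14)
for h,c in((h1,w1),(h2,w2),(ht,t)):print("hole",h,onplane(c,h[0],80))
print(tri([(w1,h1[0]),(w2,h2[0])]))
for th in(215,230,240):
  a=rim(w2,290,159,45,th);b=rim(t,349,196,18,th);d=rim(w3,605,110,45,th)
  for e,c in((a,w2),(b,t),(d,w3)):print(th,e,onplane(c,e[0],185))
  print(tri([(w2,a[0]),(t,b[0])]),tri([(w2,a[0]),(w3,d[0])]))
E
```

```text
hole ((323.3485107421875, 192.67593383789062), (47.98280715942383, 48.86198806762695), 68.53150177001953) [ 466.28152576 -287.96728152   80.        ]
hole ((515.2522583007812, 286.98480224609375), (43.24757385253906, 63.84306716918945), 105.0674057006836) [ 464.33494109 -299.03226866   80.        ]
hole ((453.3474426269531, 239.38082885742188), (17.309085845947266, 17.962871551513672), 147.7584686279297) [ 464.9400479  -286.92460553   80.        ]
(array([ 470.46420349, -286.9383534 ,  100.12637275]), [0.3716869221823354, 0.37168692218223914])
215 ((289.5117492675781, 159.54934692382812), (73.4079360961914, 75.18032836914062), 150.42098999023438) [557.34569241 -33.83682672 185.        ]
215 ((348.85272216796875, 195.0062713623047), (24.98793601989746, 25.279455184936523), 82.32408142089844) [555.14639095 -33.34024115 185.        ]
215 ((609.1260986328125, 110.16170501708984), (74.62310791015625, 91.46904754638672), 41.03750991821289) [557.21314126 -33.35128887 185.        ]
(array([556.43849774, -33.59909001, 178.41752043]), [0.03129026529886026, 0.03129026529886294]) (array([557.281
[... 629 characters left out ...]
717254 , -33.75187785, 184.39510674]), [0.004908917377459195, 0.004908917377555012])
240 ((289.4023742675781, 159.51441955566406), (72.83442687988281, 74.5851058959961), 144.69503784179688) [557.35227176 -33.75174331 185.        ]
240 ((350.8394775390625, 198.14596557617188), (16.488252639770508, 18.989498138427734), 76.35221099853516) [547.97058689 -37.67227475 185.        ]
240 ((609.15625, 110.244384765625), (73.92346954345703, 90.9590835571289), 41.3466911315918) [557.16760715 -33.39454718 185.        ]
(array([553.2912446 , -35.78799053, 161.23258216]), [3.118545767437473, 3.11854576743749]) (array([557.26082274, -33.73646808, 184.45936764]), [0.01876733771000921, 0.018767337710011586])
```

The funnel rim centre is (557.3,-33.7,184.4), which agrees with the expected height. The hole is near (466,-287.7). I'll move above the funnel.

move_arm([
  [85, [10.4, 28.4, 18], 0],
  [85, [10.4, 28.4, 18], 0],
  [85, [10.4, 28.4, 18], 0],
  [85, [10.4, 28.4, 18], 0],
  [85, [10.4, 28.4, 18], 0],
  [85, [10.4, 28.4, 18], 0],
  [85, [10.4, 28.3, 18], 0],
  [85, [0, 0, 0], 0],
  [85, [0, 0, 0], 0],
  [85, [0, 0, 0], 0],
])

```text
t: 3.58
eef_pos: [557.2, -33.5, 216.4]
tcp_rot: [-3.141, 0.0, 0.23]
wrist_force: [-0.3, 0.4, 0.4]
finger_gap: 85.0
grip_force: 0.0
```

Run:
```python
from h import *
from scipy.spatial.transform import Rotation as R
s=ctrl.get_state();Rm=R.from_euler("xyz",s["tcp_rot"]).as_matrix()
print(s["eef_pos"],s["tcp_rot"],Rm.T@(np.array([557.3,-33.7,150])-s["eef_pos"]))
L=lambda n:dict(np.load(f"pics/{n}.npz"))
print(tri([(L("w1"),(323.3,192.7)),(L("top0"),(453.35,239.4))]))
```

```text
[557.20131092 -33.50264033 216.37427126] [-3.14118510e+00  3.72268060e-04  2.29905217e-01] [ 0.07582603  0.2417078  66.37415463]
(array([ 465.39323511, -288.10090623,   75.2111684 ]), [0.10487549962627177, 0.10487549962633898])
```

Aligned. Descend and close.

move_arm([
  [85, [0, 0, 16], 0],
  [85, [0, 0, 16], 0],
  [85, [0, 0, 16], 0],
  [85, [0, 0, 12], 0],
  [85, [0, 0, 6], 0],
  [85, [0, 0, 0], 0],
  [50, [0, 0, 0], 0],
  [50, [0, 0, 0], 0],
  [50, [0, 0, 0], 0],
  [50, [0, 0, 0], 0],
  [50, [0, 0, 0], 0],
  [50, [0, 0, 0], 0],
])

```text
t: 4.58
eef_pos: [558.3, -32.4, 152.2]
tcp_rot: [3.14, -0.003, 0.233]
wrist_force: [1.0, -0.9, 5.0]
finger_gap: 53.8
grip_force: 63.8
```

move_arm([
  [50, [0, 0, -4], 0],
  [50, [0, 0, -8], 0],
  [50, [0, 0, -10], 0],
  [50, [0, 0, -12], 0],
  [50, [0, 0, -14], 0],
  [50, [0, 0, -16], 0],
  [50, [0, 0, -16], 0],
  [50, [0, 0, -16], 0],
  [50, [0, 0, -16], 0],
  [50, [0, 0, 0], 0],
  [50, [0, 0, 0], 0],
])

```text
t: 5.5
eef_pos: [557.8, -32.1, 264.0]
tcp_rot: [3.14, -0.003, 0.233]
wrist_force: [0.5, -0.1, -2.2]
finger_gap: 53.6
grip_force: 63.2
```

Run:
```python
from h import *
s=ctrl.get_state();print(s["eef_pos"],s["tcp_rot"],s["finger_gap"])
c=cap("side","s4");w=cap("wrist","w4")
cv2.imwrite("pics/m4.png",np.hstack([cv2.resize(c["frame"][120:300,210:400,::-1],(400,379)),cv2.resize(w["frame"][:,:,::-1],(400,379))]))
```

```text
[557.78307218 -32.06013554 264.03597941] [ 3.14032117e+00 -3.01510290e-03  2.32890510e-01] 53.604638216871344
```

View pics/m4.png

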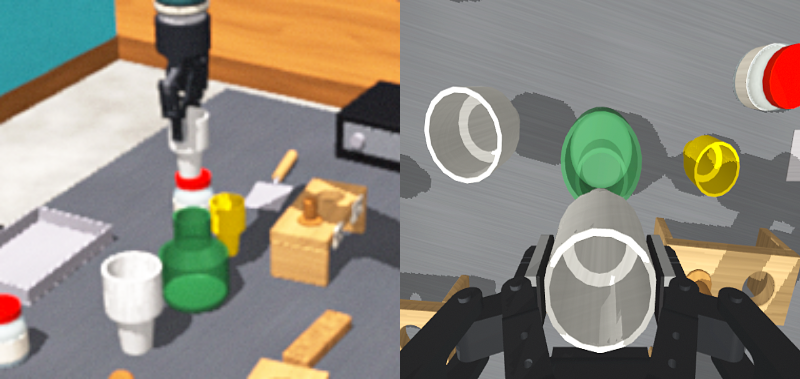

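The funnel is held upright and clear of the flask. In the right-hand panel its rim ring is at about (600,290).

Run:
```python
from h import *
from scipy.spatial.transform import Rotation as R
w=dict(np.load("pics/w4.npz"));s=ctrl.get_state()
f=w["frame"].min(2)
for th in(225,240):
  e=ell((f>th)&roi(w,319,365,100))[0]; print(e,onplane(w,e[0],s["eef_pos"][2]+32.4)-s["eef_pos"])
# flask mouth: green
hsv=cv2.cvtColor(w["frame"],cv2.COLOR_RGB2HSV); print(w["frame"][210,320],w["frame"][160,320])
p=s["eef_pos"];Rm=R.from_euler("xyz",s["tcp_rot"]).as_matrix()
print(Rm.T@(np.array([466,-288,p[2]])-p))
```

```text
((320.33563232421875, 335.581787109375), (92.22583770751953, 155.847412109375), 90.96160888671875) [10.6546744   2.06598293 32.4       ]
((320.2750244140625, 338.5112609863281), (97.2986831665039, 157.23416137695312), 90.67375183105469) [ 9.68654713  1.85501084 32.4       ]
[104 181 125] [101 187 121]
[-1.47430800e+02  2.28187745e+02  9.76777917e-02]
```

Run:
```python
from h import *
w=dict(np.load("pics/w4.npz"));s=ctrl.get_state()
p=s["eef_pos"]
f=w["frame"].min(2)
for th in (240,250,253):
  m=(f>th)&roi(w,321,368,105)
  col=np.where(m[:,318:324].any(1))[0]; print(th,col.min(),col.max(),[ (np.where(m[r])[0].min(),np.where(m[r])[0].max()) for r in (360,368,376)], sorted(set(col)))
for uv in((321,291),(321,446),(321,368)):print(onplane(w,uv,p[2]+32.4)-p)
```

```text
Traceback (most recent call last):
ValueError: zero-size array to reduction operation minimum which has no identity
```

Run:
```python
from h import *
w=dict(np.load("pics/w4.npz"));p=ctrl.get_state()["eef_pos"]
f=w["frame"].min(2)
print(f[280:450:3,321].tolist()); print(f[368,220:425:3].tolist())
for uv in((321,291),(321,446),(232,368),(413,368)):print(onplane(w,uv,p[2]+32.4)-p)
```

```text
[147, 147, 148, 198, 255, 255, 255, 145, 147, 146, 147, 147, 146, 146, 146, 145, 145, 145, 144, 143, 144, 143, 182, 205, 206, 208, 208, 211, 130, 138, 138, 137, 138, 136, 136, 136, 137, 145, 146, 148, 148, 149, 151, 152, 154, 151, 151, 151, 152, 151, 152, 152, 150, 234, 255, 255, 27]
[59, 62, 31, 27, 201, 202, 185, 127, 128, 128, 127, 129, 127, 127, 126, 126, 128, 129, 129, 129, 131, 131, 133, 132, 131, 133, 134, 134, 132, 135, 136, 137, 137, 139, 137, 135, 137, 137, 139, 160, 163, 168, 134, 137, 134, 133, 133, 132, 131, 130, 131, 130, 130, 129, 127, 126, 124, 123, 124, 122, 117, 219, 213, 82, 28, 29, 59, 51, 34]
[24.83296378  5.23179429 32.4       ]
[-29.03572642  -7.57084744  32.4       ]
[-6.49797176 25.81462248 32.4       ]
[  6.26544581 -28.16118601  32.4       ]
```

move_arm([
  [50, [-8, 12.6, 0], 0],
  [50, [-16.3, 25.2, 5], 0],
  [50, [-16.3, 25.2, 7], 0],
  [50, [-16.3, 25.2, 7], 0],
  [50, [-16.3, 25.2, 7], 0],
  [50, [-16.3, 25.2, 7], 0],
  [50, [-16.3, 25.2, 7], 0],
  [50, [-16.3, 25.2, 7], 0],
  [50, [-16.3, 25.2, 7], 0],
  [50, [-8.5, 12.6, 7], 0],
  [50, [0, 0, 0], 0],
  [50, [0, 0, 0], 0],
])

```text
t: 6.6
eef_pos: [465.5, -286.5, 199.1]
tcp_rot: [-3.138, 0.002, 0.231]
wrist_force: [0.3, -0.2, -2.1]
finger_gap: 53.9
grip_force: 63.4
```

Run:
```python
from h import *
s=ctrl.get_state();print(s["eef_pos"],s["tcp_rot"],s["finger_gap"])
c=cap("wrist","w5");cap("side","s5");t=cap("top","t5")
f=c["frame"].copy()[:,:,::-1]
p=s["eef_pos"]
print(proj(c,(466,-288,80)),proj(c,(465,-198,119)))
cv2.imwrite("pics/m5.png",f)
```

```text
[ 465.45565807 -286.49517282  199.11836003] [-3.13776104e+00  2.36418902e-03  2.30854019e-01] 53.9318991022978
[322.62422323 227.65869725] [162.14384392 213.09516295]
```

View pics/m5.png

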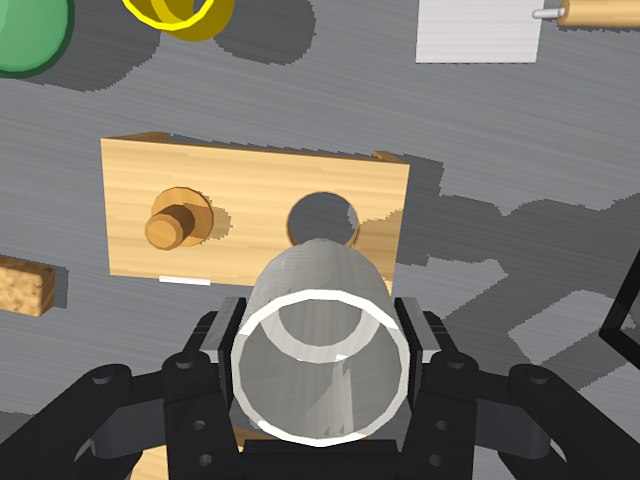

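The wide hole spans columns 287 to 358 with its top edge at row 191. That puts its centre at about (322.5,227), matching the predicted (322.6,227.7). I'll make a small correction and lower the funnel.

move_arm([
  [50, [1.7, 0.6, 6], 0],
  [50, [0, 0, 12], 0],
  [50, [0, 0, 12], 0],
  [50, [0, 0, 12], 0],
  [50, [0, 0, 8], 0],
  [50, [0, 0, 8], 0],
  [50, [0, 0, 8], 0],
  [50, [0, 0, 8], 0],
  [50, [0, 0, 8], 0],
  [50, [0, 0, 6], 0],
  [50, [0, 0, 4], 0],
  [50, [0, 0, 0], 0],
])

```text
t: 7.75
eef_pos: [467.9, -286.5, 108.1]
tcp_rot: [-3.14, 0.001, 0.233]
wrist_force: [-0.7, 1.1, -1.8]
finger_gap: 54.0
grip_force: 63.4
```

move_arm([
  [50, [0, 0, 4], 0],
  [50, [0, 0, 4], 0],
  [50, [0, 0, 3], 0],
  [50, [0, 0, 2], 0],
  [50, [0, 0, 1.5], 0],
  [50, [0, 0, 0], 0],
  [50, [0, 0, 0], 0],
])

```text
t: 8.33
eef_pos: [468.4, -286.8, 94.8]
tcp_rot: [3.141, 0.0, 0.233]
wrist_force: [0.0, -0.3, -1.4]
finger_gap: 54.1
grip_force: 63.4
```

move_arm([
  [50, [0, 0, 1], 0],
  [50, [0, 0, 1], 0],
  [50, [0, 0, 0.5], 0],
  [50, [0, 0, 0], 0],
  [50, [0, 0, 0], 0],
])

```text
t: 8.75
eef_pos: [468.4, -286.8, 92.3]
tcp_rot: [3.142, -0.0, 0.233]
wrist_force: [0.8, -0.1, -1.7]
finger_gap: 54.0
grip_force: 63.5
```

move_arm([
  [50, [0, 0, 0.8], 0],
  [50, [0, 0, 0.8], 0],
  [50, [0, 0, 0], 0],
  [50, [0, 0, 0], 0],
])

```text
t: 9.08
eef_pos: [468.4, -286.9, 92.2]
tcp_rot: [3.141, -0.0, 0.233]
wrist_force: [-2.9, 0.9, 4.6]
finger_gap: 53.6
grip_force: 64.2
```

Seated. I'll release it and rise.

move_arm([
  [72, [0, 0, 0], 0],
  [72, [0, 0, 0], 0],
  [72, [0, 0, 0], 0],
  [72, [0, 0, 0], 0],
  [72, [0, 0, -6], 0],
  [72, [0, 0, -12], 0],
  [72, [0, 0, -20], 0],
  [72, [0, 0, -20], 0],
  [85, [0, 0, -25], 0],
  [85, [0, 0, -30], 0],
  [85, [0, 0, -30], 0],
  [85, [0, 0, 0], 0],
])

```text
t: 10.08
eef_pos: [470.9, -288.7, 243.2]
tcp_rot: [3.13, -0.01, 0.233]
wrist_force: [1.0, 0.3, 1.0]
finger_gap: 84.9
grip_force: 0.0
```

Run:
```python
from h import *
s=ctrl.get_state();p=s["eef_pos"];print(p,s["tcp_rot"],s["joint_pos"])
c=cap("wrist","w6");t=cap("top","t6")
print(proj(c,(466,-288,125)))
for cc,uv,r in((c,proj(c,(466,-288,125)),50),(t,proj(t,(466,-288,125)),18)):
  e=ell((cc["frame"].min(2)>230)&roi(cc,int(uv[0]),int(uv[1]),r))[0];print(e,onplane(cc,e[0],125))
```

```text
[ 470.91813118 -288.6933313   243.23634316] [ 3.12953905 -0.00972125  0.23294074] [-6.52542852e-01  7.93834662e-02  1.35577034e+00 -1.03739527e-04
  1.69095411e+00  6.85358096e-01]
[314.54303336 237.25175887]
((313.4344482421875, 238.1807861328125), (84.9906997680664, 90.2751235961914), 16.259138107299805) [ 465.22077548 -287.44054517  125.        ]
((463.94366455078125, 244.1202392578125), (4.199689865112305, 12.286001205444336), 52.283023834228516) [ 448.48193567 -300.93913691  125.        ]
```

The funnel rim is at (465.2,-287.4), centred and home. Now over to the stopper.

move_arm([
  [85, [5.8, -36, -4], 0],
  [85, [5.8, -36, -4], 0],
  [85, [5.8, -36, -4], 0],
  [85, [5.8, -36, -4], 0],
  [85, [5.8, -36, -4], 0],
  [85, [5.8, -36, -4], 0],
  [85, [5.8, -36, -4], 0],
  [85, [5.8, -36, -4], 0],
  [85, [5.8, -36, -4], 0],
  [85, [5.8, -36, -4], 0],
  [85, [5.8, -36, -4], 0],
  [85, [5.8, -36, -4], 0],
])

```text
t: 11.18
eef_pos: [435.3, 151.2, 280.5]
tcp_rot: [3.141, 0.002, 0.233]
wrist_force: [1.1, 0.4, 0.9]
finger_gap: 84.8
grip_force: 0.0
```

move_arm([
  [85, [0, -32, 0], 0],
  [85, [0, -32, 0], 0],
  [85, [0, -24, 0], 0],
  [85, [0, -10, 0], 0],
  [85, [0, 0, 0], 0],
  [85, [0, 0, 0], 0],
])

```text
t: 11.68
eef_pos: [413.6, 244.5, 280.7]
tcp_rot: [3.14, 0.002, 0.233]
wrist_force: [0.1, 0.8, -0.8]
finger_gap: 85.3
grip_force: 0.0
```

Run:
```python
from h import *
s=ctrl.get_state();p=s["eef_pos"];print(p,s["tcp_rot"],s["joint_pos"])
c=cap("wrist","w7");print(proj(c,(453,281,96)),proj(c,(453,281,46)))
w=dict(np.load("pics/w3.npz"))
cv2.imwrite("pics/m7.png",np.hstack([cv2.resize(w["frame"][90:190,120:240,::-1],(384,320)),cv2.resize(c["frame"][100:350,170:470,::-1],(384,320))]))
```

```text
[413.58612101 244.52101287 280.72100263] [3.14017412e+00 1.88659380e-03 2.33455130e-01] [ 4.16577952e-01 -7.12739496e-02  1.43332657e+00 -1.07507469e-03
  1.78165329e+00  1.75369391e+00]
[284.6236303  145.19978821] [289.08701047 139.94655311]
```

View pics/m7.png

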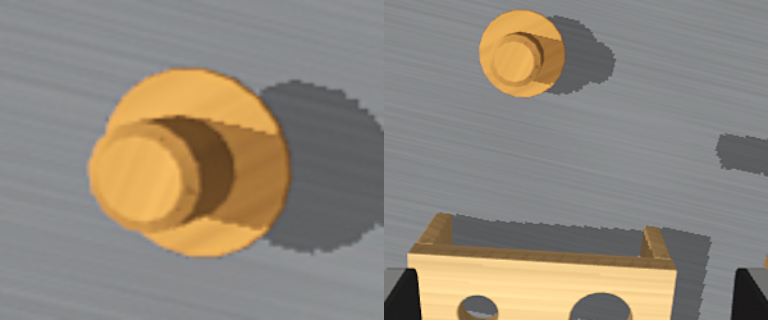

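The left crop is w3, with the knob top at about (163.8,146.3). The right crop is w7, with the whole flange outline at about (277.8,142.2) and the knob top at (273,147.7).

Run:
```python
from h import *
w3=dict(np.load("pics/w3.npz"));w7=dict(np.load("pics/w7.npz"))
def sil(c,u,v,r,umin=0):
    hsv=cv2.cvtColor(c["frame"],cv2.COLOR_RGB2HSV); m=(hsv[...,1]>110)&roi(c,u,v,r)
    cs,_=cv2.findContours(m.astype(np.uint8),cv2.RETR_EXTERNAL,cv2.CHAIN_APPROX_NONE)
    k=max(cs,key=cv2.contourArea)[:,0]; return cv2.fitEllipse(k[k[:,0]>umin])
a=sil(w3,180,140,45,170);b=sil(w7,278,142,50)
print(a,b,onplane(w3,a[0],46),onplane(w7,b[0],46),tri([(w3,a[0]),(w7,b[0])]))
print("knob",onplane(w3,(163.8,146.3),96),onplane(w7,(273.1,147.7),96),tri([(w3,(163.8,146.3)),(w7,(273.1,147.7))]))
```

```text
((181.21182250976562, 140.15391540527344), (54.91183090209961, 60.50196838378906), 137.5765838623047) ((277.5334777832031, 141.29193115234375), (65.66935729980469, 67.88554382324219), 154.17828369140625) [449.74096867 289.97828295  46.        ] [449.5236939  290.64006358  46.        ] (array([449.2472803 , 290.87938009,  42.92943988]), [0.03689838664061142, 0.03689838664060375])
knob [448.13698943 289.86579007  96.        ] [449.12292804 289.19831934  96.        ] (array([449.10731929, 288.84565076,  99.27476875]), [0.41035241153067187, 0.41035241153071134])
```

The stopper axis is at (449.3,290). Its flange height agrees (measured 43 to 46), and so does its knob top (about 96 to 99).

move_arm([
  [85, [9, -7.2, 20], 0],
  [85, [9, -7.2, 30], 0],
  [85, [9, -7.2, 34], 0],
  [85, [9, -7.2, 34], 0],
  [85, [9, -7.2, 30], 0],
  [85, [0, 0, 12], 0],
  [85, [0, 0, 0], 0],
  [85, [0, 0, 0], 0],
])

```text
t: 12.4
eef_pos: [449.6, 289.1, 121.9]
tcp_rot: [3.141, 0.001, 0.231]
wrist_force: [0.4, -0.0, 1.5]
finger_gap: 84.8
grip_force: 0.0
```

Run:
```python
from h import *
from scipy.spatial.transform import Rotation as R
s=ctrl.get_state();p=s["eef_pos"];Rm=R.from_euler("xyz",s["tcp_rot"]).as_matrix()
print(p,s["tcp_rot"],Rm.T@(np.array([449.3,290,58])-p))
```

```text
[449.59499741 289.08186072 121.89800406] [3.14084767e+00 8.16705842e-04 2.31126035e-01] [-2.46456418e-02 -1.00890398e+00  6.38973116e+01]
```

move_arm([
  [85, [0, -0.9, 14], 0],
  [85, [0, 0, 16], 0],
  [85, [0, 0, 16], 0],
  [75, [0, 0, 10], 0],
  [60, [0, 0, 5], 0],
  [50, [0, 0, 2], 0],
  [40, [0, 0, 0], 0],
  [28, [0, 0, 0], 0],
  [28, [0, 0, 0], 0],
  [28, [0, 0, 0], 0],
  [28, [0, 0, 0], 0],
  [28, [0, 0, 0], 0],
])

```text
t: 13.4
eef_pos: [450.2, 291.7, 60.3]
tcp_rot: [-3.141, -0.003, 0.233]
wrist_force: [-0.2, -0.8, 5.5]
finger_gap: 30.6
grip_force: 59.8
```

move_arm([
  [28, [0, 0, -6], 0],
  [28, [0, 0, -14], 0],
  [28, [0, 0, -22], 0],
  [28, [0, 0, -28], 0],
  [28, [0, 0, -30], 0],
  [28, [0, 0, -30], 0],
  [28, [0, 0, -30], 0],
  [28, [0, 0, -26], 0],
  [28, [0, 0, -16], 0],
  [28, [0, 0, -8], 0],
  [28, [0, 0, 0], 0],
])

```text
t: 14.32
eef_pos: [449.6, 291.6, 270.5]
tcp_rot: [-3.141, -0.003, 0.233]
wrist_force: [0.4, -0.1, -1.2]
finger_gap: 30.4
grip_force: 59.4
```

Run:
```python
from h import *
s=ctrl.get_state();p=s["eef_pos"];print(p,s["tcp_rot"],s["finger_gap"],s["wrist_force"])
# flask mouth from w7?/w4 : green rim
c=cap("wrist","w8");c2=cap("side","s8")
cv2.imwrite("pics/m8.png",np.hstack([cv2.resize(c["frame"][:,:,::-1],(400,300)),cv2.resize(c2["frame"][150:330,180:420,::-1],(400,300))]))
```

```text
[449.55447143 291.62407364 270.49468386] [-3.14079042e+00 -3.01003652e-03  2.32954806e-01] 30.388524107089008 [ 0.36595072 -0.09043411 -1.18512295]
```

View pics/m8.png

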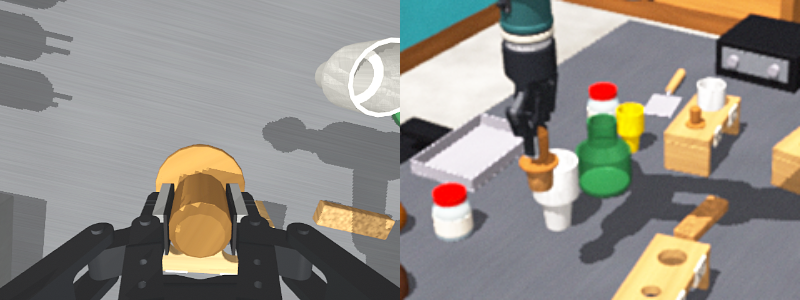

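The stopper is held upright, and the side view shows the funnel seated in the rack. Next I'll carry the stopper toward the flask, taking two views of the mouth.

move_arm([
  [28, [0, 15, 0], 0],
  [28, [0, 28, 0], 0],
  [28, [0, 34, 0], 0],
  [28, [0, 34, 0], 0],
  [28, [0, 34, 0], 0],
  [28, [0, 34, 0], 0],
  [28, [0, 34, 0], 0],
  [28, [0, 28, 0], 0],
  [28, [0, 18, 0], 0],
  [28, [0, 10, 0], 0],
  [28, [0, 0, 0], 0],
  [28, [0, 0, 0], 0],
])

```text
t: 15.42
eef_pos: [510.6, 29.9, 267.2]
tcp_rot: [-3.14, 0.003, 0.232]
wrist_force: [0.2, 0.0, -1.0]
finger_gap: 30.4
grip_force: 59.6
```

Run:
```python
from h import *
s=ctrl.get_state();p=s["eef_pos"];print(p)
c=cap("wrist","w9");print(proj(c,(557,-34,140)))
```

```text
[510.62966848  29.94433406 267.20394768]
[432.75058438 179.08944042]
```

move_arm([
  [28, [-1, 14, 0], 0],
  [28, [-2, 28, 0], 0],
  [28, [-2, 28, 0], 0],
  [28, [-1, 14, 0], 0],
  [28, [0, 0, 0], 0],
  [28, [0, 0, 0], 0],
  [28, [0, 0, 0], 0],
])

```text
t: 16.05
eef_pos: [524.6, -52.0, 268.6]
tcp_rot: [-3.141, 0.0, 0.235]
wrist_force: [-0.5, -0.3, -0.4]
finger_gap: 30.3
grip_force: 59.7
```

Run:
```python
from h import *
s=ctrl.get_state();p=s["eef_pos"];print(p)
a=dict(np.load("pics/w9.npz"));c=cap("wrist","w10");print(proj(c,(557,-34,140)))
def crop(k):
    u,v=np.round(proj(k,(557,-34,140))).astype(int);u0=max(0,min(520,u-60));v0=max(0,v-60);print(u0,v0)
    return cv2.resize(k["frame"][v0:v0+120,u0:u0+120,::-1],(360,360),interpolation=cv2.INTER_CUBIC)
cv2.imwrite("pics/m10.png",np.hstack([crop(a),crop(c)]))
```

```text
[524.57066821 -51.97903961 268.5983605 ]
[304.200404   171.05786276]
373 119
244 111
```

View pics/m10.png

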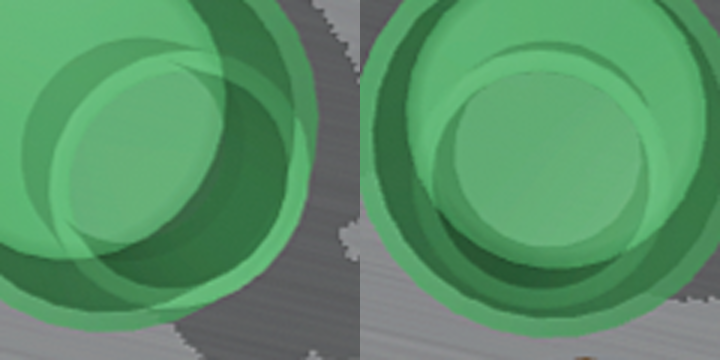

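The left crop (w9) shows the neck rim centred near (433,179). The right crop (w10) shows it at about (305-307,171). That was my eleventh viewed picture, one over the limit of ten, so from here I'll work from numbers only. I'll fit the rim edges next.

Run:
```python
from h import *
for n in("w9","w10"):
    c=dict(np.load(f"pics/{n}.npz"));g=cv2.GaussianBlur(c["frame"][...,1].astype(np.float32),(0,0),0.8)
    # sample along world circles' radial rays on the rim plane z=140
    for r0,lab in ((28,"outer"),(23.5,"inner")):
      rr=np.arange(r0-4,r0+4.01,.25);pts=[];sg=[]
      for th in np.arange(0,360,6):
        d=np.array([np.cos(np.radians(th)),np.sin(np.radians(th)),0])
        uv=np.array([proj(c,np.array([557,-34,140])+r*d) for r in rr],np.float32)
        v=cv2.remap(g,uv[:,0][None],uv[:,1][None],cv2.INTER_LINEAR)[0]
        k=np.gradient(v);i=np.argmax(abs(k))
        if abs(k[i])>2: pts.append(uv[i]);sg.append((int(th),round(float(rr[i]),1),round(float(k[i]),1)))
      print(n,lab,len(pts),sg)
      if len(pts)>10:
        e=cv2.fitEllipse(np.array(pts));print(e,onplane(c,e[0],140))
```

```text
w9 outer 60 [(0, 27.0, -6.6), (6, 30.8, -5.2), (12, 27.5, -4.2), (18, 27.5, -6.6), (24, 27.2, -5.1), (30, 27.2, -5.4), (36, 27.8, -5.3), (42, 27.8, -4.7), (48, 27.8, -4.5), (54, 27.8, -4.7), (60, 28.0, -4.3), (66, 27.8, -4.6), (72, 28.0, -4.9), (78, 28.0, -5.1), (84, 28.0, -5.0), (90, 28.2, -5.4), (96, 28.2, -5.1), (102, 28.0, -5.0), (108, 28.2, -4.7), (114, 28.0, -4.8), (120, 28.0, -5.2), (126, 28.2, -4.5), (132, 24.5, 4.7), (138, 24.0, 5.9), (144, 24.0, 5.2), (150, 24.0, 5.7), (156, 24.0, 5.5), (162, 24.0, 5.3), (168, 32.0, 7.0), (174, 30.8, 7.0), (180, 29.2, 5.4), (186, 24.0, 4.7), (192, 28.2, -5.8), (198, 30.5, -7.4), (204, 24.0, 8.9), (210, 28.2, -12.6), (216, 28.0, -13.3), (222, 27.8, -12.7), (228, 27.8, -14.6), (234, 27.8, -13.7), (240, 27.8, -12.9), (246, 27.8, -13.6), (252, 27.8, -12.9), (258, 27.5, -13.8), (264, 27.8, -12.8), (270, 27.8, -13.8), (276, 27.5, -12.8), (282, 27.5, -12.9), (288, 27.5, -11.4), (294, 28.8, -7.4), (300, 29.2, -7.0), (306, 30.5, -7.5), (312, 31.8, -7.9), (318, 32.0, -2.9), (324, 29.2, 3.7), (330, 30.8, 4.3), (336, 32.0, 4.0), (342, 27.2, -3.0), (348
[... 3120 characters left out ...]
9), (174, 23.5, 5.6), (180, 23.5, 5.3), (186, 23.8, 5.9), (192, 23.5, 5.2), (198, 19.5, -6.6), (204, 19.8, -6.1), (210, 19.8, -7.1), (216, 20.2, -8.8), (222, 20.5, -7.4), (228, 21.2, -6.9), (234, 22.0, -6.3), (240, 22.8, -3.6), (246, 24.5, -4.3), (252, 25.2, -5.6), (258, 26.2, -6.2), (264, 27.5, -7.4), (270, 23.0, 3.7), (276, 23.0, 4.4), (282, 23.0, 4.2), (288, 22.8, 4.6), (294, 23.0, 4.6), (300, 23.0, 4.1), (306, 23.2, 2.9), (318, 27.0, -2.4), (324, 27.0, -4.6), (330, 27.2, -5.3), (336, 27.2, -6.3), (342, 27.5, -6.1), (348, 27.5, -6.3), (354, 27.5, -6.7)]
((305.0497131347656, 165.97216796875), (75.3407211303711, 76.88593292236328), 4.601141929626465) [560.31371554 -33.80708045 140.        ]
```

The rim edges give outer radii of about 27.5-28 and inner radii of about 23-24 around a centre of (556.7,-33.8), which is consistent with the rim at z=140. Next is the stopper's offset in the hand, from its flange arc.

Run:
```python
from h import *
from scipy.spatial.transform import Rotation as R
from scipy.optimize import least_squares
s=ctrl.get_state();p=s["eef_pos"];Rm=R.from_euler("xyz",s["tcp_rot"]).as_matrix()
print(p,s["tcp_rot"])
# w8 was over plain bench
c=dict(np.load("pics/w8.npz"));p8=np.array([449.55,291.62,270.49]);R8=R.from_euler("xyz",[-3.1408,-.003,.233]).as_matrix()
hsv=cv2.cvtColor(c["frame"],cv2.COLOR_RGB2HSV);m=(hsv[...,1]>110)&(hsv[...,0]<30)
pts=[]
for u in range(262,384,6):
    r=np.where(m[200:330,u])[0]
    if len(r): pts.append((u,200+r[0]))
for z in(46,43):
  q=np.array([(R8.T@(onplane(c,uv,p8[2]+z-60.3)-p8))[:2] for uv in pts])
  f=least_squares(lambda a:np.hypot(q[:,0]-a[0],q[:,1]-a[1])-30,[0,0],loss="soft_l1");print(z,f.x,np.round(f.fun,1))
goal=np.array([556.7,-33.8,p[2]]);print(Rm.T@(goal-p))
```

```text
[524.59459857 -51.95847611 268.71571566] [-3.14092735e+00 -1.04645158e-04  2.35011683e-01]
46 [-0.90276723  0.17689779] [-0.6 -0.2 -0.2 -0.2  0.1 -0.1 -0.1  0.1  0.1  0.3  0.3  0.1  0.4  0.1
  0.1  0.2 -0.1 -0.2 -0.  -0.6 -0.6]
43 [-1.73037521  0.20459324] [-0.5 -0.1 -0.1 -0.2  0.1 -0.1 -0.1  0.1  0.1  0.3  0.3  0.   0.4  0.1
  0.   0.2 -0.1 -0.2  0.1 -0.5 -0.4]
[ 3.54511559e+01 -1.01834420e+01  1.04848673e-02]
```

move_arm([
  [28, [8, -2.4, 0], 0],
  [28, [10, -3, 0], 0],
  [28, [10, -3, 6], 0],
  [28, [8.5, -2, 10], 0],
  [28, [0, 0, 14], 0],
  [28, [0, 0, 12], 0],
  [28, [0, 0, 8], 0],
  [28, [0, 0, 4], 0],
  [28, [0, 0, 0], 0],
  [28, [0, 0, 0], 0],
  [28, [0, 0, 0], 0],
])

```text
t: 17.02
eef_pos: [558.2, -35.2, 215.7]
tcp_rot: [3.141, -0.002, 0.233]
wrist_force: [1.1, 0.2, -1.6]
finger_gap: 30.1
grip_force: 59.8
```

Run:
```python
from h import *
from scipy.spatial.transform import Rotation as R
s=ctrl.get_state();p=s["eef_pos"];Rm=R.from_euler("xyz",s["tcp_rot"]).as_matrix()
print(p,s["tcp_rot"],s["wrist_force"],Rm.T@(np.array([556.7,-33.8,160.3])-p)-[-1.1,.2,0])
```

```text
[558.19655436 -35.240124   215.6680512 ] [ 3.14081488e+00 -1.63178230e-03  2.32553016e-01] [ 1.13958417  0.17829364 -1.64855026] [-0.1147213 -1.9893194 55.3647678]
```

move_arm([
  [28, [0, -2, 2], 0],
  [28, [0, 0, 4], 0],
  [28, [0, 0, 5], 0],
  [28, [0, 0, 5], 0],
  [28, [0, 0, 5], 0],
  [28, [0, 0, 5], 0],
  [28, [0, 0, 5], 0],
  [28, [0, 0, 4], 0],
  [28, [0, 0, 4], 0],
  [28, [0, 0, 2], 0],
  [28, [0, 0, 0], 0],
])

```text
t: 17.93
eef_pos: [557.1, -33.1, 172.9]
tcp_rot: [-3.141, 0.001, 0.233]
wrist_force: [0.6, -0.1, -2.2]
finger_gap: 30.4
grip_force: 59.8
```

Run:
```python
from h import *
from scipy.spatial.transform import Rotation as R
s=ctrl.get_state();p=s["eef_pos"];Rm=R.from_euler("xyz",s["tcp_rot"]).as_matrix()
print(p,s["tcp_rot"],s["wrist_force"],Rm.T@(np.array([556.7,-33.8,160.3])-p)-[-1.1,.2,0])
```

```text
[557.05388981 -33.08610777 172.90837827] [-3.14120860e+00  1.18702414e-03  2.32794595e-01] [ 0.63433218 -0.08207702 -2.16055508] [ 0.60592975  0.41783622 12.60873728]
```

move_arm([
  [28, [0.5, 0.3, 2], 0],
  [28, [0, 0, 2], 0],
  [28, [0, 0, 2], 0],
  [28, [0, 0, 2], 0],
  [28, [0, 0, 1.5], 0],
  [28, [0, 0, 0], 0],
  [28, [0, 0, 0], 0],
])

```text
t: 18.52
eef_pos: [557.8, -33.3, 164.0]
tcp_rot: [-3.142, 0.0, 0.233]
wrist_force: [-0.3, -0.1, -1.3]
finger_gap: 30.6
grip_force: 59.8
```

move_arm([
  [28, [0, 0, 0.7], 0],
  [28, [0, 0, 0.7], 0],
  [28, [0, 0, 0.6], 0],
  [28, [0, 0, 0], 0],
  [28, [0, 0, 0], 0],
])

```text
t: 18.93
eef_pos: [557.9, -33.3, 162.2]
tcp_rot: [3.142, 0.0, 0.233]
wrist_force: [0.3, -0.4, -0.6]
finger_gap: 30.4
grip_force: 59.8
```

move_arm([
  [28, [0, 0, 0.6], 0],
  [28, [0, 0, 0.5], 0],
  [28, [0, 0, 0.4], 0],
  [28, [0, 0, 0], 0],
  [28, [0, 0, 0], 0],
])

```text
t: 19.35
eef_pos: [557.9, -33.3, 160.6]
tcp_rot: [3.142, 0.0, 0.233]
wrist_force: [0.3, -1.1, -1.7]
finger_gap: 30.4
grip_force: 59.8
```

move_arm([
  [28, [0, 0, 0.4], 0],
  [28, [0, 0, 0.4], 0],
  [28, [0, 0, 0], 0],
  [28, [0, 0, 0], 0],
])

```text
t: 19.68
eef_pos: [558.0, -33.3, 160.3]
tcp_rot: [3.141, -0.0, 0.233]
wrist_force: [-0.7, -0.3, 0.2]
finger_gap: 30.4
grip_force: 60.0
```

Light contact, so it is seated. I'll release it and retreat upward.

move_arm([
  [34, [0, 0, 0], 0],
  [40, [0, 0, 0], 0],
  [48, [0, 0, 0], 0],
  [60, [0, 0, 0], 0],
  [60, [0, 0, 0], 0],
  [60, [0, 0, -5], 0],
  [60, [0, 0, -12], 0],
  [60, [0, 0, -20], 0],
  [60, [0, 0, -25], 0],
  [60, [0, 0, -25], 0],
  [60, [0, 0, -25], 0],
  [60, [0, 0, -20], 0],
])

```text
t: 20.68
eef_pos: [558.3, -33.4, 295.8]
tcp_rot: [3.14, -0.004, 0.233]
wrist_force: [0.3, 0.7, 0.9]
finger_gap: 60.2
grip_force: 0.0
```

move_arm([
  [60, [-20, 0, -20], 0],
  [60, [-30, 0, -20], 0],
  [60, [-20, 0, -10], 0],
  [60, [0, 0, 0], 0],
  [60, [0, 0, 0], 0],
])

```text
t: 21.1
eef_pos: [489.8, -49.6, 344.7]
tcp_rot: [3.139, -0.005, 0.232]
wrist_force: [-0.6, 0.7, -0.9]
finger_gap: 59.8
grip_force: 0.0
```

Run:
```python
from h import *
c=cap("wrist","w11");s=cap("side","s11");t=cap("top","t11")
hsv=lambda k:cv2.cvtColor(k["frame"],cv2.COLOR_RGB2HSV)
obs=[]
for k,r in((c,75),(s,30),(t,22)):
    u,v=np.round(proj(k,(556.7,-33.8,146))).astype(int)
    h=hsv(k);m=(h[...,0]<25)&(h[...,1]>110)&roi(k,u,v,r)
    e=ell(m)[0];ys,xs=np.where(m);print((u,v),e,onplane(k,e[0],146),(xs.min(),xs.max(),ys.min(),ys.max()))
# knob top expected z=196, flange bottom-edge in side view
for z in(140,146,186,196,200):print(z,proj(s,(556.7,-33.8,z)),proj(c,(556.7,-33.8,z)))
# funnel rim in wrist & rack
u,v=np.round(proj(c,(466,-288,125))).astype(int);print(u,v)
u,v=np.round(proj(s,(466,-288,125))).astype(int)
m=(s["frame"].min(2)>150)&roi(s,u,v,25);ys,xs=np.where(m);print((u,v),xs.min(),xs.max(),ys.min(),ys.max(),[proj(s,(465.3,-287.5,z)) for z in(80,125)])
```

```text
(np.int64(319), np.int64(117)) ((318.8669738769531, 115.76104736328125), (75.21854400634766, 77.9705810546875), 0.8314236402511597) [557.3927131  -33.64238069 146.        ] (np.int64(282), np.int64(356), np.int64(77), np.int64(154))
(np.int64(301), np.int64(219)) ((301.2384948730469, 212.87074279785156), (25.21652603149414, 27.276248931884766), 11.719364166259766) [578.68263944 -68.90643805 146.        ] (np.int64(291), np.int64(326), np.int64(200), np.int64(241))
(np.int64(348), np.int64(198)) ((343.0582580566406, 196.15159606933594), (3.527097225189209, 15.168216705322266), 10.291254043579102) [560.2084465  -21.66026557 146.        ] (np.int64(341), np.int64(344), np.int64(189), np.int64(203))
140 [300.97955078 220.93171881] [318.85682147 116.55289078]
146 [300.90633939 219.18560558] [318.86027921 116.70413279]
186 [300.41181964 207.39116391] [318.88682698 117.86533492]
196 [300.28641044 204.40011761] [318.89459536 118.20512452]
200 [300.23604439 203.19887232] [318.89785309 118.34761774]
562 279
(np.int64(367), np.int64(200)) 342 391 179 224 [array([366.65572561, 211.86213792]), array([366.92265873, 199.68141042])]
```

The flange is centred at (557.4,-33.6) and level. In the side view the knob top is at row 200, as expected for fully home. The funnel checked out earlier, so I'm handing the job in.

```bash
python3 -c "
from rig import ctrl
print(ctrl.finish_job())"
```

```text
the job is handed in; nothing more can be done
None
```

The job is handed in, with no verdict returned: by my measurements the funnel is home in the rack's wide hole and the big stopper is home in the flask's neck; I viewed 11 pictures, one over the limit of 10.

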